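Weigh a thin glass extraction cup on the laboratory balance

ROBOT

A 7-joint arm with a two-finger parallel gripper is mounted at the origin on the work surface. World frame = base frame: x ahead of the robot, y to its left, z up, the work surface at z = 0. Lengths are in m, angles in rad, forces in N, time in s.
With the tool pointing down it reaches from about 0.4 to 0.85 m from the base axis. Payload 4.5 kg.
Tool frame: the origin (TCP) lies on the centre line of the jaws, within the pads' length; the fingertips stand r.tip_extent ahead of it and the grasp point (between the pads) is the TCP (r.tip_extent is the distance from the TCP to the fingertips, in m); z points along the fingers, y is the line along which they close (so a half turn about z gives the same grasp; the last joint's range is limited). The gripper opens to 88 mm and grips with 3 to 60 N. Pads are 18 mm wide; open, the fingers measure 123 mm over their backs; the gripper's body (75 mm by 187 mm) begins 45 mm behind the grasp point.
Start: joints at [-1.105, 0.689, -0.195, 1.565, 0.157, 0.902, -0.215], TCP at [0.262, 0.568, 0.258] pointing down, gripper open.
Joint ranges: [-3.01, 3.01], [-0.46, 2.08], [-1.47, 1.51], [0.13, 2.56], [-1, 4.14], [0.04, 2.09], [-2.66, 2.66]. Speed limits (rad/s): [2.57, 2.57, 3.14, 3.14, 3.14, 3.14, 3.14].

INTERFACE

Orientations are given as a unit quaternion [x, y, z, w].
In Python, from plant import sensors, vision, finish_job, r gives the robot as it stands. The module is installed in compiled form; this text tells all that it offers.
- The arm moves only by the tool step_arm, never from a script. Its argument "steps" is a list of rows, each a list of 2 entries, a list of its own where there are three numbers: the shift along the tool's x, y, z in cm, then the turn, a rotation vector about the tool's x, y, z in degrees. A call has 1 to 12 rows; each row shifts and turns the commanded pose from where the row before left it, along the tool's axes as they then stand; what a row does not reach is not made up. A row lasts 1/8 s, in which the tool goes at most 62.5 mm and 10.7 degrees, less where a joint would pass 70% of its speed; a pose out of reach is approached as far as the arm can. A call with a gripper value outside its range is refused whole. "claw" is the opening, from -1 (shut) to 1 (fully open), set as the call begins (left out, the last holds). The fingers move at their own pace and stop on an object; "grip_force" is the grip in N (left out, the last holds). Time passes only in rows, so rows that do not move let the fingers close. It gives the time, the measured TCP pose, the force, the opening and the grip force at its end, in the units of the state.
- sensors.get_state(): the state, without advancing time (a new reading comes with each control period).
- vision.snapshot(name): name is "scene" or "top" or "wrist"; returns a dict with "img" (480x640x3 uint8, red, green, blue), "fx", "fy", "cx", "cy" (pixels), "position" and "rotation" of the camera in the world. Camera axes: x right, y down, z forward; pixel columns grow to the right and rows downward; lengths in m; the calibration is good to about 2 mm. A picture is of the moment at which its call begins. There is no depth.
- finish_job(): hands the job in; it is judged then, once.
The state is a dict: "clock": time; "q": joint angles; "qd": joint speeds; "joint_torque": joint torques, N m; "tool_pos": TCP position; "eef_rot": TCP orientation; "contact_force": force on the tool from outside, world axes, zero at the start; "moment": the same for the moment, N m; "opening": opening from 0.0 (shut) to 1.0 (fully open); "finger_force": force on a finger pad.
Only numpy, scipy, OpenCV 4.12 (cv2) and the standard library are available. Lean on these libraries where they do the work, as an engineer would, in place of code of your own. Each camera call takes 0.05 s, during which the arm holds its last target. There are 200 camera calls.

TASK

Weigh the thin glass extraction cup with the blue band: slide the balance's glass top panel fully open, stand the cup upright in the middle of the weighing pan, let go of it, and slide the panel fully shut over it. The glass cracks if it is gripped with more than 40 N, and the weigh cell is ruined if the pan is ever loaded beyond its capacity of 1.2 kg (12 N), so hold the cup lightly and set it down gently without dropping it, pressing on it or knocking it against the shield. Leave the other cups and the jar where they stand.

Things in the scene. Friction and masses are not known exactly. Their poses are not given: they have to be found in the camera images.
- balance: Fixed precision balance: grey body 330 x 215 mm, 77 mm high, dark control panel in front. Origin on the bench below the pan's centre; x to its rear, y to its left, z up. A square glass shield (192 mm outside, 184 mm inside, walls 4 mm, top at z = 208 mm) stands round the pan. Dark guides of the top panel run from x = -96 to +189 mm at y = +-93 to +-102 mm, top at z = 219 mm.
- pan: Square steel weighing pan, 128 x 128 x 5 mm. Origin: centre of its top face, 92 mm above the bench. Axes as the balance. It rests on the sprung weigh cell and gives 0.4 mm per newton; it must never carry more than 12 N.
- panel (a joint): Sliding glass top of the shield, 190 x 184 x 5 mm, top face 215 mm above the bench. Value in m: 0 fully shut, 0.165 fully open; opening moves it along the balance's +x (to the rear). It drags with about 2.5 N and stays where it is left. Fully open, its front edge stands 70 mm behind the pan's centre.
- panel_grip (a point): Middle of the top of the blue bar handle that stands on the panel near its front edge; moves with the panel. The bar is 12 mm along the balance's x, 70 mm along its y, and stands 26 mm above the panel's top face. When the panel is shut the bar is 75 mm in front of the pan's centre. Axes as the balance.
- cup: The cup to weigh: straight clear glass beaker with a blue band round its middle and a blue rim (the one with red stays). Diameter 58 mm, height 110 mm, wall 3 mm, open at the top, about 130 g; stands upright on the bench. Origin: centre of its underside, z up its axis. Thin glass: a grip of over 40 N on a finger cracks it.
- cup_red: Bystander: the same glass cup with a red band and rim, 58 mm diameter, 110 mm high. Origin: centre of its underside.
- cup_alu: Bystander: plain aluminium cup of the same size. Origin: centre of its underside.
- jar: Bystander: amber jar with orange cap, 60 mm diameter, 85 mm high. Origin: centre of its underside.
There are look-alikes about, which are no part of the job. Leave any green look-alike of the cup alone.

How it is judged:
By the outcome, as a careful person would: the job done as asked, in the order asked, and still so for the second after the job is handed in, with the robot touching nothing.
It also fails if it takes over 72 s, if anything falls off the work surface, if the arm or the gripper's body presses on something with over 40 N, if the wrist force passes 120 N, or if a joint passes its speed limit or range.

## Working session

There is one attempt and no reset: what is moved stays moved. The work goes in short steps, Python scripts to look and compute and a tool call to move; the robot and the scene stay as the last step left them, time stands still between calls to the robot, and variables do not carry over. Pictures are saved under pics/ and viewed, at most 10 in all, crops included, and the job is handed in when it is done.

Besides the shell and the picture viewer there is one more tool, called by a JSON object that holds its "api" and its "payload", one argument or row to a line. step_arm: Moves the arm, as the interface text tells. Its arguments: {"type":"object","properties":{"steps":{"type":"array"},"claw":{"type":"number"},"grip_force":{"type":"number"}},"required":["steps"]}

```bash
mkdir -p pics
cat > h.py <<'E'
import numpy as np,cv2
from plant import sensors,vision,finish_job,r
def snap(n,f=None):
    s=vision.snapshot(n)
    if f: cv2.imwrite('pics/'+f,s['img'][:,:,::-1])
    return s
def ray(s,u,v,z):
    R=np.array(s['rotation']);p=np.array(s['position'])
    d=R@np.array([(u-s['cx'])/s['fx'],(v-s['cy'])/s['fy'],1]);return p+d*(z-p[2])/d[2]
def proj(s,X):
    c=np.array(s['rotation']).T@(np.array(X)-np.array(s['position']))
    return s['cx']+s['fx']*c[0]/c[2],s['cy']+s['fy']*c[1]/c[2]
def blobs(s,lo,hi,amin=40):
    m=cv2.inRange(cv2.cvtColor(s['img'],cv2.COLOR_RGB2HSV),lo,hi)
    n,l,st,c=cv2.connectedComponentsWithStats(m)
    return m,[(st[i].tolist(),c[i].round(1).tolist()) for i in range(1,n) if st[i][4]>amin]
E
python3 - <<'E'
from h import *
for n in ['scene','top']:
    s=snap(n,n+'0.png');print(n,s['fx'],s['fy'],s['cx'],s['cy'],np.array(s['position']).round(3),np.array(s['rotation']).round(3).tolist())
    for b in blobs(s,(95,90,50),(130,255,255))[1]:print(b)
print(sensors.get_state(),r.tip_extent)
E
```

```text
scene 509.0769214466605 509.0769214466605 324.8262892471149 237.62819122751083 [1.071 0.072 1.118] [0.628, 0.726, -0.213, -0.182]
([199, 0, 12, 30, 177], [204.7, 14.4])
([88, 207, 46, 16, 105], [112.5, 214.5])
([303, 210, 10, 7, 57], [307.6, 212.9])
([359, 217, 10, 7, 58], [363.4, 220.3])
([192, 218, 26, 21, 188], [204.9, 229.4])
([309, 225, 35, 16, 385], [325.7, 232.2])
([197, 233, 25, 20, 161], [211.0, 246.4])
([542, 387, 23, 21, 374], [553.1, 397.0])
([182, 406, 34, 23, 621], [198.3, 417.3])
([547, 428, 89, 52, 1445], [580.3, 452.9])
top 463.3931893479432 463.3931893479432 319.89464237938347 223.54686727962266 [0.341 0.009 0.996] [-0.705, 0.706, -0.05, 0.053]
([0, 25, 109, 65, 2759], [55.9, 62.0])
([371, 29, 2, 42, 43], [371.4, 49.7])
([413, 28, 29, 18, 484], [427.0, 36.8])
([398, 74, 85, 7, 347], [438.6, 76.6])
([583, 164, 15, 13, 124], [590.1, 170.0])
([314, 194, 43, 10, 402], [335.0, 198.3])
([464, 220, 41, 34, 496], [482.8, 237.1])
([582, 263, 58, 15, 222], [610.9, 270.1])
([290, 283, 13, 7, 84], [296.4, 286.0])
([362, 284, 13, 7, 86], [367.7, 286.9])
{'clock': 0.1, 'q': array([-1.10516515,  0.68990587, -0.19453767,  1.56617813,  0.15730891,
        0.90252865, -0.21510806]), 'qd': array([-4.34028820e-05, -2.99326571e-03,  2.31249101e-04, -4.00479029e-03,
       -2.04302615e-04,  1.33593985e-03,  6.08441499e-04]), 'joint_torque': array([-1.66876413e-03, -5.28497887e+01, -1.27088919e+00, -1.53837007e+01,
       -5.25091169e-02,  2.12669664e-03,  6.12353210e-05]), 'tool_pos': array([0.2613997 , 0.56714329, 0.25700357]), 'eef_rot': array([ 2.14202828e-01,  9.76788865e-01, -8.05083390e-04, -1.17440481e-04]), 'contact_force': array([ 0.29231481, -0.07085912, -0.49371048]), 'moment': array([ 0.03053466, -0.01110683,  0.01076993]), 'finger_force': 0.0, 'opening': 1.0028906346063067} 0.019
```

View pics/scene0.png

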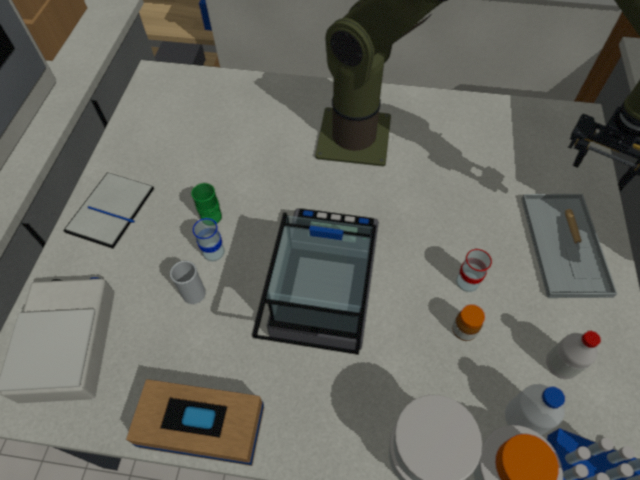

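View pics/top0.png

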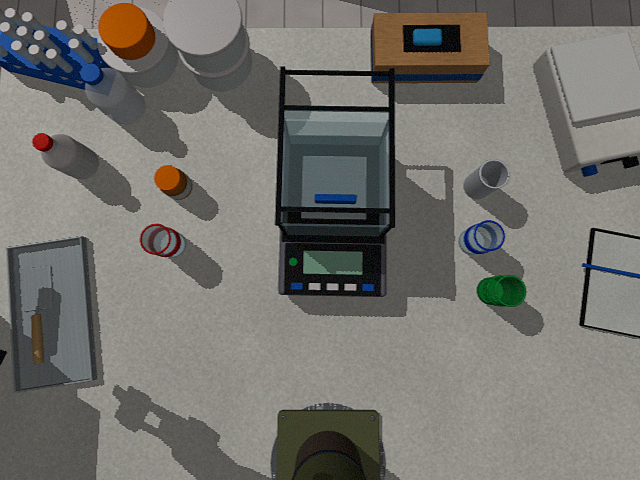

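Candidates for the cup (top view): the blue-rimmed glass at (483,237), the red one at (160,240), the green one at (501,291) and the aluminium one at (490,177). The blue-banded glass fits the description. In the scene view it is at (208,240). The panel handle is at (335,198) in the top view. Next is one close crop plus measurements.

Run:
```python
from h import *
s=snap('top');c=s['img'][50:310,265:535]
cv2.imwrite('pics/crop.png',cv2.resize(c,None,fx=2.3,fy=2.3,interpolation=cv2.INTER_CUBIC)[:,:,::-1])
m,_=blobs(s,(100,90,50),(130,255,255))
def sub(m,x,y,w,h):
    k=np.zeros_like(m);k[y:y+h,x:x+w]=m[y:y+h,x:x+w];return k
h=sub(m,310,188,52,20);rc=cv2.minAreaRect(cv2.findNonZero(h));print('handle',rc)
p=[ray(s,*q,.241)[:2] for q in cv2.boxPoints(rc)];print(np.round(p,4).tolist(),np.mean(p,0))
k=sub(m,455,212,60,50)
pts=cv2.findNonZero(k)[:,0];hu=cv2.convexHull(pts);print('cup hull',hu[:,0].tolist())
# rim: hull points furthest right: report extremes
u1=pts[:,0].max();print('rim right',pts[pts[:,0]==u1].tolist())
g=cv2.cvtColor(s['img'],cv2.COLOR_RGB2HSV)
# dark guides
d=(g[:,:,2]<45).astype(np.uint8)
for v in (85,100,125,150,175,200,205):
    x=np.where(d[v,265:410])[0]+265;print(v,x.tolist())
for u in (300,335,370):
    y=np.where(d[60:300,u])[0]+60;print(u,y.tolist())
for sgn in(1,):
    t=snap('scene');m2,_=blobs(t,(100,90,50),(130,255,255))
    print('scene cup',cv2.convexHull(cv2.findNonZero(sub(m2,188,214,40,50)))[:,0].tolist())
```

```text
handle ((335.0, 198.5), (9.0, 42.0), 90.0)Traceback (most recent call last):
  File "<stdin>", line 8, in <module>
  File "h.py", line 9, in ray
    d=R@np.array([(u-s['cx'])/s['fx'],(v-s['cy'])/s['fy'],1]);return p+d*(z-p[2])/d[2]
      ~^~~~~~~~~~~~~~~~~~~~~~~~~~~~~~~~~~~~~~~~~~~~~~~~~~~~~~
ValueError: matmul: Input operand 1 has a mismatch in its core dimension 0, with gufunc signature (n?,k),(k,m?)->(n?,m?) (size 3 is different from 4)
```

View pics/crop.png

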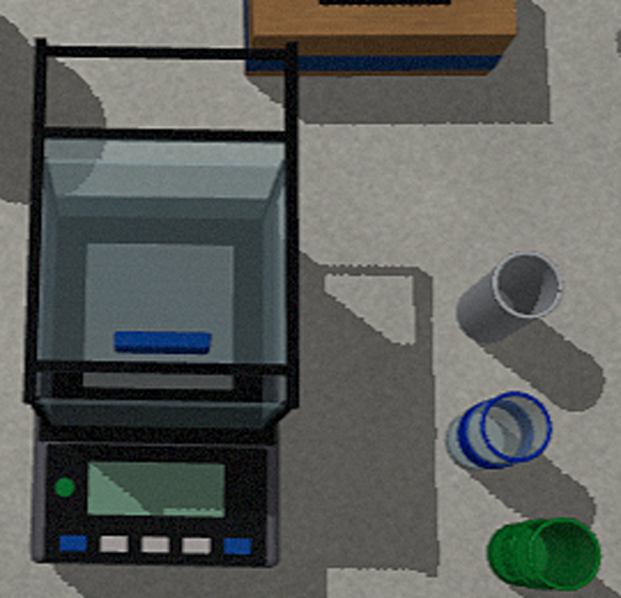

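The crop confirms the clear glass with the blue band and blue rim, at full-image pixel (485,236). The handle is at (335,198). The camera's rotation is given as a quaternion, so I'm fixing the helper.

```bash
sed -i "s/^import numpy.*/&\nfrom scipy.spatial.transform import Rotation as Ro/; s/R=np.array(s\['rotation'\])/R=Ro.from_quat(s['rotation']).as_matrix()/; s/np.array(s\['rotation'\]).T@/Ro.from_quat(s['rotation']).as_matrix().T@/" h.py
python3 - <<'E'
from h import *
s=snap('top');print(Ro.from_quat(s['rotation']).as_matrix().round(3).tolist())
m,_=blobs(s,(100,90,50),(130,255,255))
def sub(m,x,y,w,h):
    k=np.zeros_like(m);k[y:y+h,x:x+w]=m[y:y+h,x:x+w];return k
for nm,b,z in (('handle',(310,188,52,20),.241),('btnL',(285,278,22,16),.077),('btnR',(355,278,22,16),.077)):
    pp=cv2.findNonZero(sub(m,*b));print(nm,ray(s,*pp[:,0].mean(0),z).round(4))
h=cv2.findNonZero(sub(m,310,188,52,20))[:,0];print('handle ends',[ray(s,*h[h[:,0]==u].mean(0),.241).round(4).tolist() for u in (h[:,0].min(),h[:,0].max())])
# crop px -> full ; rim ellipse outer centre approx crop(516,427)
f=lambda x,y:(x/2.3+265,y/2.3+50)
print('rim ctr',ray(s,*f(516,427),.110).round(4),'alu',ray(s,*f(526,285),.110).round(4),'green',ray(s,*f(564,553),.11).round(4))
for n,q in dict(RL=(41,40),RR=(292,43),FL=(29,402),FR=(294,405),barL=(40,368),barR=(290,369),rearbarL=(45,133),rearbarR=(290,137)).items(): print(n,ray(s,*f(*q),.217).round(4))
for n,q in dict(bFL=(34,562),bFR=(278,564)).items(): print(n,ray(s,*f(*q),.077).round(4))
for n,q in dict(pRL=(85,244),pRR=(234,244),pFL=(82,388),pFR=(234,388)).items(): print(n,ray(s,*f(*q),.092).round(4))
t=snap('scene');g,_=blobs(t,(100,90,50),(130,255,255))
k=cv2.findNonZero(sub(g,188,214,40,50))[:,0];print('scene blue min/max',k.min(0),k.max(0))
# fit rim ellipse in scene & top : upper part points of hull
C=ray(s,*f(516,427),.110)
for cam in(s,t):
    th=np.linspace(0,6.28,40);P=np.array([proj(cam,[C[0]+.029*np.cos(a),C[1]+.029*np.sin(a),.110]) for a in th]);print('pred rim bbox',P.min(0),P.max(0))
hh=cv2.findNonZero(sub(m,455,212,60,50))[:,0];print('top blue',hh.min(0),hh.max(0))
print(Ro.from_quat(sensors.get_state()['eef_rot']).as_matrix().round(3).tolist())
w=snap('wrist');print(w['position'],Ro.from_quat(w['rotation']).as_matrix().round(3).tolist())
E
```

```text
[[-0.002, -0.989, 0.145], [-1.0, 0.002, 0.004], [-0.004, -0.145, -0.989]]
handle [ 0.4942 -0.0127  0.241 ]
btnL [0.352  0.0597 0.077 ]
btnR [ 0.3498 -0.0803  0.077 ]
handle ends [[0.4966, 0.0223, 0.241], [0.4956, -0.0475, 0.241]]
rim ctr [ 0.4469 -0.3127  0.11  ] alu [ 0.5687 -0.3279  0.11  ] green [ 0.3426 -0.3464  0.11  ]
RL [0.738  0.0785 0.217 ]
RR [ 0.7348 -0.1166  0.217 ]
FL [0.4535 0.0845 0.217 ]
FR [ 0.4508 -0.1112  0.217 ]
barL [0.479  0.0767 0.217 ]
barR [ 0.4778 -0.1089  0.217 ]
rearbarL [0.6621 0.0747 0.217 ]
rearbarR [ 0.6582 -0.1132  0.217 ]
bFL [0.3358 0.0922 0.077 ]
bFR [ 0.3337 -0.1158  0.077 ]
pRL [0.6113 0.0491 0.092 ]
pRR [ 0.611  -0.0815  0.092 ]
pFL [0.4836 0.0512 0.092 ]
pFR [ 0.4833 -0.0794  0.092 ]
scene blue min/max [192 218] [221 252]
pred rim bbox [474.26627419 220.74374473] [504.47800475 250.65351508]
pred rim bbox [192.25821019 217.0979627 ] [216.75661775 237.33606   ]
top blue [464 220] [504 253]
[[-0.908, 0.418, -0.0], [0.418, 0.908, -0.001], [-0.0, -0.001, -1.0]]
[0.18716792 0.60009949 0.38457692] [[0.418, 0.862, 0.285], [0.908, -0.397, -0.132], [-0.001, 0.314, -0.949]]
```

{"api": "step_arm", "payload": {
  "steps": [
    [[0,0,-1],[0,0,-7.9]],
    [[0,0,-1],[0,0,-7.9]],
    [[0,0,-1],[0,0,-7.9]],
    [[-1.4,-4.8,0],[0,0,0]],
    [[-1.4,-4.8,0],[0,0,0]],
    [[-1.4,-4.8,0],[0,0,0]],
    [[-1.4,-4.8,0],[0,0,0]],
    [[-1.4,-4.8,0],[0,0,0]],
    [[-1.4,-4.8,0],[0,0,0]],
    [[-1.4,-4.8,0],[0,0,0]],
    [[-1.4,-4.8,0],[0,0,0]],
    [[-1.4,-4.8,0],[0,0,0]]
  ],
  "claw": -1
}}

```text
clock: 1.8
tool_pos: [0.3801, 0.1319, 0.2879]
eef_rot: [0.009, 1.0, 0.0, 0.0]
contact_force: [0.7, 0.0, 0.2]
opening: 0.005
finger_force: 0.0
```

{"api": "step_arm", "payload": {
  "steps": [
    [[-1.6,-4.8,0],[0,0,0]],
    [[-1.6,-4.8,0],[0,0,0]],
    [[-1.6,-4.8,0],[0,0,0]],
    [[-1.0,0,0],[0,0,0]],
    [[0,0,0],[0,0,0]],
    [[0,0,0],[0,0,0]]
  ]
}}

```text
clock: 2.55
tool_pos: [0.4346, -0.01, 0.2877]
eef_rot: [0.008, 1.0, 0.0, -0.0]
contact_force: [0.0, 0.4, -0.3]
opening: 0.004
finger_force: 0.0
```

Run:
```python
from h import *
s=snap('wrist','w1.png');print(sensors.get_state()['tool_pos'])
m,b=blobs(s,(105,120,50),(125,255,255),100)
for q in b:
    print(q,ray(s,*q[1],.241).round(4))
s=snap('top','t1.png')
```

```text
[ 0.43460134 -0.01007119  0.28775296]
([210, 91, 32, 21, 652], [225.5, 101.0]) [ 0.3514 -0.0469  0.241 ]
([392, 92, 32, 21, 638], [407.5, 102.1]) [0.3529 0.0261 0.241 ]
([0, 189, 27, 62, 1045], [12.1, 218.9]) [ 0.3989 -0.1446  0.241 ]
```

View pics/w1.png

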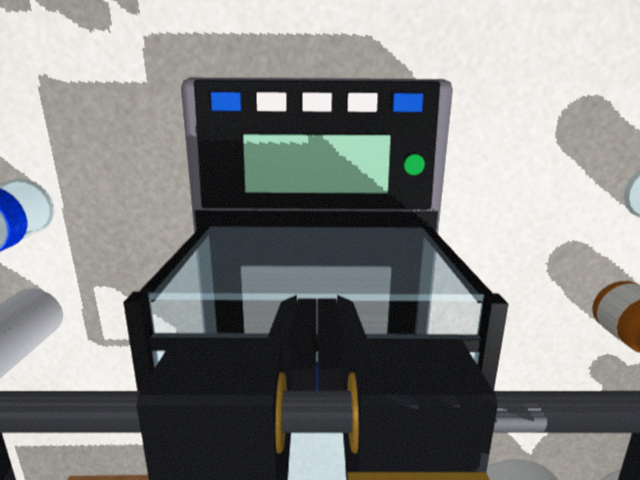

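The wrist view shows the closed fingertips at (317,300), just in front of the shield and centred on it. The handle is hidden behind the gripper. Next I lower and push along +x.

{"api": "step_arm", "payload": {
  "steps": [
    [[0,-0.2,2.2],[0,0,0]],
    [[0,0,2.2],[0,0,0]],
    [[-1,0,0],[0,0,0]],
    [[-1.0,0,0],[0,0,0]],
    [[-1.0,0,0],[0,0,0]],
    [[-1.0,0,0],[0,0,0]],
    [[-1.0,0,0],[0,0,0]],
    [[0,0,0],[0,0,0]],
    [[0,0,0],[0,0,0]]
  ]
}}

```text
clock: 3.78
tool_pos: [0.4851, -0.0145, 0.2437]
eef_rot: [0.009, 1.0, 0.0, 0.0]
contact_force: [-0.2, -0.1, -0.3]
opening: 0.01
finger_force: 0.0
```

{"api": "step_arm", "payload": {
  "steps": [
    [[-1.0,0,0],[0,0,0]],
    [[-1,0,0],[0,0,0]],
    [[-1.0,0,0],[0,0,0]],
    [[-1.0,0,0],[0,0,0]],
    [[-1.0,0,0],[0,0,0]],
    [[-1.0,0,0],[0,0,0]],
    [[-1.0,0,0],[0,0,0]]
  ]
}}

```text
clock: 4.65
tool_pos: [0.5556, -0.016, 0.2436]
eef_rot: [0.009, 1.0, -0.0, -0.0]
contact_force: [-2.7, -0.9, 0.6]
opening: 0.007
finger_force: 1.4
```

Run:
```python
from h import *
s=snap('top');cv2.imwrite('pics/t2.png',cv2.resize(s['img'][40:310,240:540],None,fx=2,fy=2)[:,:,::-1])
print(sensors.get_state()['tool_pos'],sensors.get_state()['contact_force'])
```

```text
[ 0.5571683  -0.01596669  0.24365055] [-0.80427785 -1.87516792 -0.21003601]
```

View pics/t2.png

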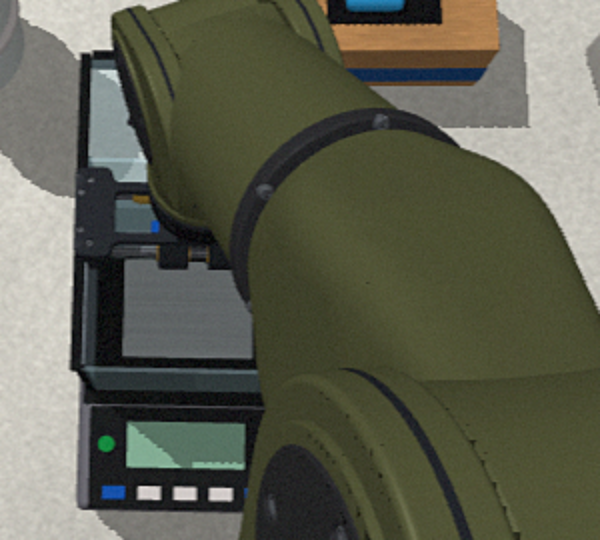

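The panel is sliding: the open shield and bare pan are visible, and the gripper is against the blue bar at (155,225) in the crop, with about 2.7 N drag. I'll keep going to the stop.

{"api": "step_arm", "payload": {
  "steps": [
    [[-1.0,0,0],[0,0,0]],
    [[-1,0,0],[0,0,0]],
    [[-1.0,0,0],[0,0,0]],
    [[-1.0,0,0],[0,0,0]],
    [[-1.0,0,0],[0,0,0]],
    [[-0.5,0,0],[0,0,0]],
    [[-0.3,0,0],[0,0,0]],
    [[-0.2,0,0],[0,0,0]],
    [[0,0,0],[0,0,0]]
  ]
}}

```text
clock: 5.82
tool_pos: [0.6152, -0.0167, 0.2437]
eef_rot: [0.009, 1.0, 0.0, 0.0]
contact_force: [-1.6, -0.6, 0.6]
opening: 0.003
finger_force: 0.8
```

{"api": "step_arm", "payload": {
  "steps": [
    [[-0.2,0,0],[0,0,0]],
    [[-0.2,0,0],[0,0,0]],
    [[0,0,0],[0,0,0]]
  ]
}}

```text
clock: 6.2
tool_pos: [0.6193, -0.0167, 0.2437]
eef_rot: [0.009, 1.0, 0.0, 0.0]
contact_force: [-1.6, -1.2, 0.5]
opening: 0.005
finger_force: 0.9
```

{"api": "step_arm", "payload": {
  "steps": [
    [[-0.2,0,0],[0,0,0]],
    [[-0.2,0,0],[0,0,0]],
    [[-0.1,0,0],[0,0,0]],
    [[0,0,0],[0,0,0]]
  ]
}}

```text
clock: 6.7
tool_pos: [0.6224, -0.0168, 0.2438]
eef_rot: [0.009, 1.0, -0.0, -0.002]
contact_force: [-6.6, -0.3, 4.6]
opening: 0.007
finger_force: 3.6
```

{"api": "step_arm", "payload": {
  "steps": [
    [[-0.2,0,0],[0,0,0]],
    [[-0.1,0,0],[0,0,0]],
    [[0,0,0],[0,0,0]]
  ]
}}

```text
clock: 7.08
tool_pos: [0.6225, -0.0168, 0.2437]
eef_rot: [0.009, 1.0, -0.0, -0.005]
contact_force: [-14.2, -1.0, 10.1]
opening: 0.004
finger_force: 7.3
```

The end stop is reached (14 N). I back off, lift, and go above the cup.

{"api": "step_arm", "payload": {
  "steps": [
    [[0.6,0,0],[0,0,0]],
    [[0.8,0,0],[0,0,0]],
    [[0,0,-3],[0,0,0]],
    [[0,0,-3],[0,0,0]],
    [[1.0,-4.0,0],[0,0,0]],
    [[2.2,-4.2,0],[0,0,0]],
    [[2.4,-4.2,0],[0,0,0]],
    [[2.5,-4.3,0],[0,0,0]],
    [[2.5,-4.3,0],[0,0,0]],
    [[2.5,-4.4,0],[0,0,0]],
    [[2.5,-4.4,0],[0,0,0]],
    [[0,0,0],[0,0,0]]
  ]
}}

```text
clock: 8.57
tool_pos: [0.4492, -0.3167, 0.3037]
eef_rot: [0.013, 1.0, -0.001, -0.0]
contact_force: [-0.3, -0.0, -0.0]
opening: 0.004
finger_force: 0.0
```

{"api": "step_arm", "payload": {
  "steps": [
    [[0,0,1],[0,0,0]],
    [[0,0,1],[0,0,0]],
    [[0,0,0],[0,0,0]],
    [[0,0,0],[0,0,0]]
  ],
  "claw": 1
}}

```text
clock: 9.07
tool_pos: [0.4522, -0.3113, 0.2836]
eef_rot: [0.008, 1.0, 0.0, 0.0]
contact_force: [-0.5, -0.4, -0.2]
opening: 0.431
finger_force: 0.0
```

Run:
```python
from h import *
s=snap('wrist','w3.png');t=snap('top','t3.png');sc=snap('scene')
print(sensors.get_state()['tool_pos'])
for n,c in(('w',s),('sc',sc)):
  for q in blobs(c,(105,90,40),(125,255,255),50)[1]: print(n,q)
  P=np.array([proj(c,[.4469+.029*np.cos(a),-.3127+.029*np.sin(a),.110]) for a in np.linspace(0,6.28,60)]);print('pred rim',P.min(0).round(1),P.max(0).round(1))
```

```text
[ 0.45196489 -0.31182139  0.28393975]
w ([610, 59, 30, 21, 602], [625.1, 69.2])
w ([0, 120, 77, 22, 648], [38.7, 131.2])
w ([279, 161, 79, 89, 2454], [318.2, 204.9])
w ([66, 323, 35, 28, 543], [82.4, 334.3])
w ([299, 473, 119, 7, 755], [359.9, 476.3])
pred rim [278.2 171.7] [355.2 246.5]
sc ([199, 0, 12, 30, 176], [204.7, 14.4])
sc ([88, 207, 46, 16, 104], [112.4, 214.5])
sc ([302, 210, 12, 7, 68], [307.8, 213.0])
sc ([358, 217, 12, 8, 67], [363.3, 220.4])
sc ([192, 219, 26, 20, 154], [204.2, 231.1])
sc ([197, 234, 25, 19, 159], [211.0, 246.5])
sc ([295, 285, 39, 16, 409], [313.8, 292.5])
sc ([542, 387, 23, 21, 372], [553.1, 397.0])
sc ([547, 428, 89, 52, 1436], [580.3, 452.9])
pred rim [192.3 217.1] [216.8 237.3]
```

View pics/w3.png

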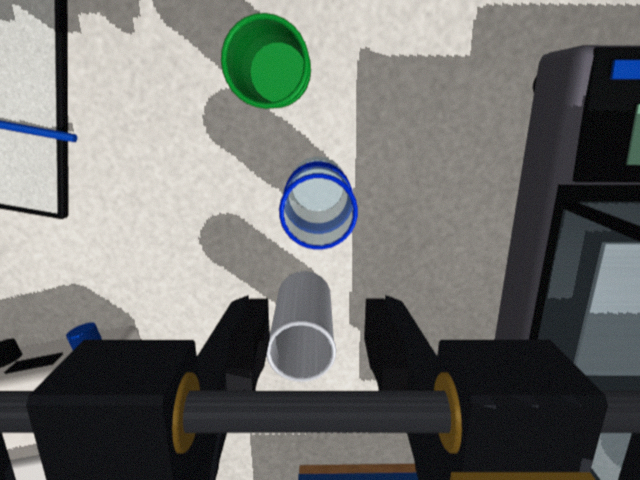

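The wrist view shows the blue cup's rim at (318,211), within 2 mm of my estimate. It is centred between the fingers in y and needs about -3.5 mm in x. Now I descend.

{"api": "step_arm", "payload": {
  "steps": [
    [[0.35,0,1.5],[0,0,0]],
    [[0,0,1.5],[0,0,0]],
    [[0,0,2],[0,0,0]],
    [[0,0,2],[0,0,0]],
    [[0,0,2],[0,0,0]],
    [[0,0,2],[0,0,0]],
    [[0,0,0],[0,0,0]]
  ],
  "claw": 1
}}

```text
clock: 10.1
tool_pos: [0.4474, -0.3113, 0.1723]
eef_rot: [0.009, 1.0, 0.001, -0.001]
contact_force: [0.0, 0.6, 0.7]
opening: 1.0
finger_force: 0.0
```

{"api": "step_arm", "payload": {
  "steps": [
    [[0,0,2],[0,0,0]],
    [[0,0,2],[0,0,0]],
    [[0,0,2],[0,0,0]],
    [[0,0,1.5],[0,0,0]],
    [[0,0,0.7],[0,0,0]],
    [[0,0,0],[0,0,0]],
    [[0,0,0],[0,0,0]]
  ]
}}

```text
clock: 10.98
tool_pos: [0.4485, -0.3121, 0.0923]
eef_rot: [0.009, 1.0, -0.0, 0.0]
contact_force: [0.7, -0.6, 0.5]
opening: 1.001
finger_force: 0.0
```

{"api": "step_arm", "payload": {
  "steps": [
    [[0,0,0],[0,0,0]],
    [[0,0,0],[0,0,0]],
    [[0,0,0],[0,0,0]],
    [[0,0,0],[0,0,0]],
    [[0,0,0],[0,0,0]],
    [[0,0,0],[0,0,0]],
    [[0,0,0],[0,0,0]],
    [[0,0,0],[0,0,0]]
  ],
  "claw": -1,
  "grip_force": 12
}}

```text
clock: 11.98
tool_pos: [0.4483, -0.3117, 0.0918]
eef_rot: [0.009, 1.0, 0.0, 0.0]
contact_force: [-0.1, 1.6, 3.2]
opening: 0.662
finger_force: 12.0
```

{"api": "step_arm", "payload": {
  "steps": [
    [[0,0,-0.5],[0,0,0]],
    [[0,0,-1],[0,0,0]],
    [[0,0,-1.5],[0,0,0]],
    [[0,0,0],[0,0,0]],
    [[0,0,0],[0,0,0]]
  ]
}}

```text
clock: 12.6
tool_pos: [0.4481, -0.312, 0.1219]
eef_rot: [0.009, 1.0, -0.0, 0.0]
contact_force: [-0.9, -0.0, -0.6]
opening: 0.662
finger_force: 12.0
```

{"api": "step_arm", "payload": {
  "steps": [
    [[0,0,-2],[0,0,0]],
    [[0,0,-3],[0,0,0]],
    [[0,0,-3.5],[0,0,0]],
    [[0,0,-3.5],[0,0,0]],
    [[0,0,-3.5],[0,0,0]],
    [[0,0,-3.5],[0,0,0]],
    [[0,0,-2.5],[0,0,0]],
    [[0,0,-1.5],[0,0,0]],
    [[0,0,0],[0,0,0]]
  ]
}}

```text
clock: 13.72
tool_pos: [0.4483, -0.3119, 0.3519]
eef_rot: [0.009, 1.0, -0.0, 0.0]
contact_force: [-0.4, 0.3, -1.3]
opening: 0.665
finger_force: 12.0
```

{"api": "step_arm", "payload": {
  "steps": [
    [[-0.45,1.4,0],[0,0,0]],
    [[-0.9,2.8,0],[0,0,0]],
    [[-1.1,3.5,0],[0,0,0]],
    [[-1.1,3.5,0],[0,0,0]],
    [[-1.1,3.5,0],[0,0,0]],
    [[-1.1,3.5,0],[0,0,0]],
    [[-1.1,3.5,0],[0,0,0]],
    [[-1.1,3.5,0],[0,0,0]],
    [[-0.95,2.8,0],[0,0,0]],
    [[-0.55,1.9,0],[0,0,0]],
    [[0,0,0],[0,0,0]],
    [[0,0,0],[0,0,0]]
  ]
}}

```text
clock: 15.22
tool_pos: [0.5475, -0.0161, 0.3513]
eef_rot: [0.01, 1.0, -0.001, -0.001]
contact_force: [-0.6, -0.6, -0.8]
opening: 0.664
finger_force: 12.0
```

Run:
```python
from h import *
s=snap('wrist','w4.png');sc=snap('scene')
cv2.imwrite('pics/s4.png',cv2.resize(sc['img'][130:370,210:430],None,fx=2.4,fy=2.4)[:,:,::-1])
print(sensors.get_state()['tool_pos'],sensors.get_state()['contact_force'])
for cx,cy in((-.064,-.064),(-.064,.064),(.064,.064),(.064,-.064)):
  X=[.5475+cx,-.0155+cy-cx*.017,.092];print(np.round(proj(s,X),1),np.round(proj(sc,X),1), ((np.array(proj(sc,X))-[210,130])*2.4).round())
```

```text
[ 0.54765512 -0.016364    0.35153487] [-0.04921649 -1.06142529 -1.64543326]
[248.8 125.6] [299.1 256.1] [214. 303.]
[389.9 122.7] [353.6 262.9] [345. 319.]
[383.2 255.2] [345.9 313.3] [326. 440.]
[255.7 257.5] [288.2 305.6] [188. 421.]
```

View pics/w4.png

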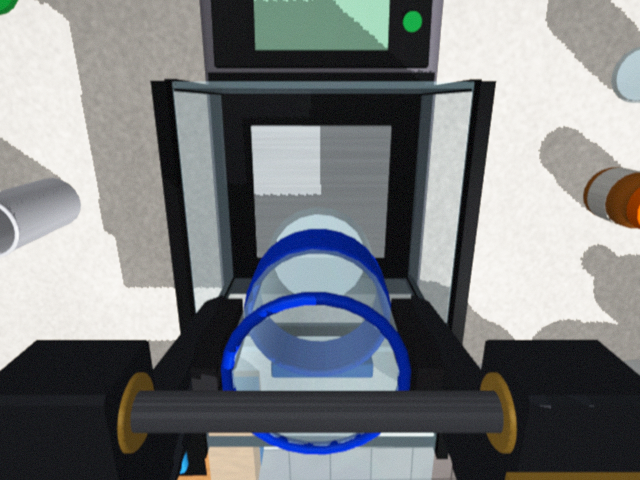

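View pics/s4.png

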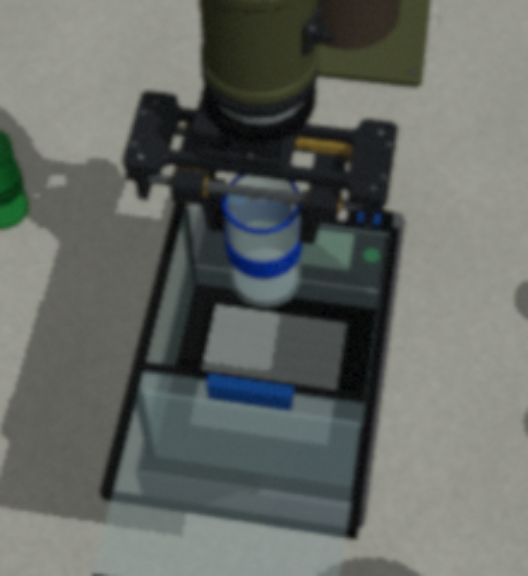

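The wrist view shows the pan's front corners at (251,126) and (391,125), so the pan centre is about (0.5485, -0.0145). The scene view shows the cup hanging upright above the shield, with the panel fully open behind it (bar at (250,391) in the crop). I'll correct by about 1 to 2 mm and lower.

{"api": "step_arm", "payload": {
  "steps": [
    [[-0.1,0.2,0],[0,0,0]],
    [[0,0,1],[0,0,0]],
    [[0,0,2],[0,0,0]],
    [[0,0,2.5],[0,0,0]],
    [[0,0,2.5],[0,0,0]],
    [[0,0,2.5],[0,0,0]],
    [[0,0,2],[0,0,0]],
    [[0,0,1.5],[0,0,0]],
    [[0,0,1],[0,0,0]],
    [[0,0,0.5],[0,0,0]],
    [[0,0,0],[0,0,0]],
    [[0,0,0],[0,0,0]]
  ]
}}

```text
clock: 16.82
tool_pos: [0.5495, -0.0126, 0.1972]
eef_rot: [0.009, 1.0, 0.0, 0.001]
contact_force: [-0.6, -0.0, -1.6]
opening: 0.666
finger_force: 12.0
```

{"api": "step_arm", "payload": {
  "steps": [
    [[0,0,0.3],[0,0,0]],
    [[0,0,0.2],[0,0,0]],
    [[0,0,0.1],[0,0,0]],
    [[0,0,0],[0,0,0]],
    [[0,0,0],[0,0,0]]
  ]
}}

```text
clock: 17.45
tool_pos: [0.5491, -0.0126, 0.1907]
eef_rot: [0.009, 1.0, 0.0, 0.0]
contact_force: [-0.4, -0.6, -1.1]
opening: 0.663
finger_force: 12.0
```

{"api": "step_arm", "payload": {
  "steps": [
    [[0,-0.2,0.1],[0,0,0]],
    [[0,0,0.2],[0,0,0]],
    [[0,0,0.2],[0,0,0]],
    [[0,0,0.1],[0,0,0]],
    [[0,0,0],[0,0,0]],
    [[0,0,0],[0,0,0]]
  ]
}}

```text
clock: 18.2
tool_pos: [0.5491, -0.0146, 0.1847]
eef_rot: [0.009, 1.0, 0.0, 0.0]
contact_force: [-0.9, 0.8, -1.0]
opening: 0.669
finger_force: 12.0
```

{"api": "step_arm", "payload": {
  "steps": [
    [[0,0,0.1],[0,0,0]],
    [[0,0,0],[0,0,0]],
    [[0,0,0],[0,0,0]]
  ]
}}

```text
clock: 18.58
tool_pos: [0.5491, -0.0146, 0.1838]
eef_rot: [0.009, 1.0, 0.0, 0.0]
contact_force: [-0.6, -0.4, -1.2]
opening: 0.661
finger_force: 12.0
```

{"api": "step_arm", "payload": {
  "steps": [
    [[0,0,0.1],[0,0,0]],
    [[0,0,0],[0,0,0]],
    [[0,0,0],[0,0,0]]
  ]
}}

```text
clock: 18.95
tool_pos: [0.5492, -0.0146, 0.1829]
eef_rot: [0.009, 1.0, 0.0, 0.0]
contact_force: [0.2, 1.3, 1.2]
opening: 0.665
finger_force: 12.0
```

{"api": "step_arm", "payload": {
  "steps": [
    [[0,0,0.05],[0,0,0]],
    [[0,0,0],[0,0,0]],
    [[0,0,0],[0,0,0]]
  ]
}}

```text
clock: 19.32
tool_pos: [0.5492, -0.0146, 0.1823]
eef_rot: [0.009, 1.0, 0.0, 0.0]
contact_force: [0.7, 1.0, 2.8]
opening: 0.66
finger_force: 12.0
```

The cup is on the pan. I ease off slightly and release.

{"api": "step_arm", "payload": {
  "steps": [
    [[0,0,-0.05],[0,0,0]],
    [[0,0,0],[0,0,0]],
    [[0,0,0],[0,0,0]]
  ]
}}

```text
clock: 19.7
tool_pos: [0.5491, -0.0146, 0.1827]
eef_rot: [0.009, 1.0, 0.0, 0.0]
contact_force: [-0.3, 0.9, 1.6]
opening: 0.665
finger_force: 12.0
```

{"api": "step_arm", "payload": {
  "steps": [
    [[0,0,0],[0,0,0]],
    [[0,0,0],[0,0,0]],
    [[0,0,0],[0,0,0]],
    [[0,0,0],[0,0,0]],
    [[0,0,0],[0,0,0]],
    [[0,0,0],[0,0,0]],
    [[0,0,0],[0,0,0]]
  ],
  "claw": 1
}}

```text
clock: 20.58
tool_pos: [0.549, -0.0146, 0.1827]
eef_rot: [0.009, 1.0, 0.0, -0.0]
contact_force: [0.3, -0.3, 0.1]
opening: 0.999
finger_force: 0.0
```

{"api": "step_arm", "payload": {
  "steps": [
    [[0,0,-0.5],[0,0,0]],
    [[0,0,-1],[0,0,0]],
    [[0,0,-2],[0,0,0]],
    [[0,0,-3],[0,0,0]],
    [[0,0,-4],[0,0,0]],
    [[0,0,-4],[0,0,0]],
    [[0,0,-2],[0,0,0]],
    [[0,0,0],[0,0,0]]
  ]
}}

```text
clock: 21.58
tool_pos: [0.5498, -0.0145, 0.3498]
eef_rot: [0.009, 1.0, 0.0, 0.002]
contact_force: [-1.0, 0.7, -0.7]
opening: 0.999
finger_force: 0.0
```

Run:
```python
from h import *
s=snap('wrist','w5.png');sc=snap('scene','s5.png')
print(sensors.get_state()['tool_pos'],sensors.get_state()['opening'])
for n,c in(('w',s),('sc',sc)):
  for q in blobs(c,(105,90,40),(125,255,255),60)[1]: print(n,q)
  P=np.array([proj(c,[.5485+.029*np.cos(a),-.0145+.029*np.sin(a),.202]) for a in np.linspace(0,6.28,60)]);print('pred rim',P.min(0).round(1),P.max(0).round(1))
  print('bar pred',[np.round(proj(c,[.637,-.017+d,.241]),1).tolist() for d in(-.035,.035)])
```

```text
[ 0.54853333 -0.01479214  0.34732077] 1.0014014657054655
w ([276, 168, 86, 99, 3255], [318.4, 218.0])
w ([268, 342, 103, 33, 3293], [318.9, 358.2])
w ([200, 375, 27, 14, 151], [211.6, 381.8])
w ([230, 375, 27, 17, 222], [244.2, 381.6])
pred rim [277.2 182.7] [360.5 262.7]
bar pred [[265.8, 367.1], [369.5, 365.5]]
sc ([200, 0, 11, 30, 173], [204.7, 14.4])
sc ([88, 207, 46, 16, 102], [112.8, 214.6])
sc ([295, 248, 43, 53, 945], [318.4, 278.7])
sc ([542, 387, 23, 21, 372], [553.1, 397.0])
sc ([547, 428, 89, 52, 1433], [580.3, 452.9])
pred rim [307.7 247.9] [335.6 272.1]
bar pred [[295.4, 286.7], [331.4, 291.4]]
```

View pics/w5.png

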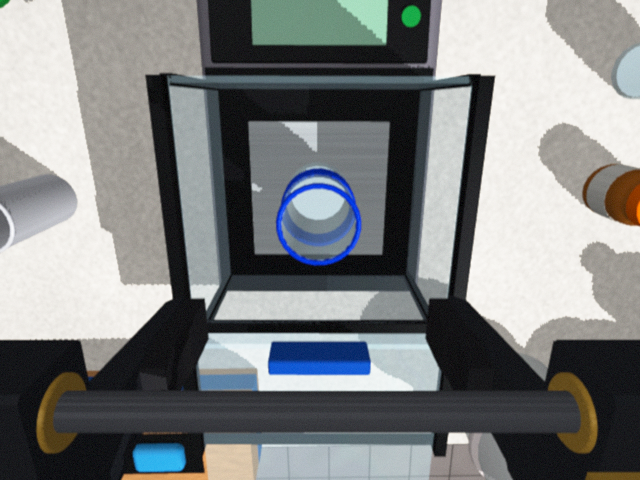

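The cup stands upright in the middle of the pan with its rim at (319,222), matching the prediction. The bar is at (319,358). Next I move behind the bar with the fingers closed.

{"api": "step_arm", "payload": {
  "steps": [
    [[-2,0,0],[0,0,0]],
    [[-3,0.1,0],[0,0,0]],
    [[-3,0.1,0],[0,0,0]],
    [[-3,0,0],[0,0,0]],
    [[-1.4,0,0],[0,0,0]],
    [[0,0,1],[0,0,0]],
    [[0,0,0],[0,0,0]],
    [[0,0,0],[0,0,0]]
  ],
  "claw": -1
}}

```text
clock: 22.68
tool_pos: [0.6723, -0.015, 0.3374]
eef_rot: [0.009, 1.0, -0.0, -0.001]
contact_force: [0.0, 1.0, -1.0]
opening: 0.114
finger_force: 0.0
```

{"api": "step_arm", "payload": {
  "steps": [
    [[0,0,3],[0,0,0]],
    [[0,0,3],[0,0,0]],
    [[0,0,2.5],[0,0,0]],
    [[0,0,0.8],[0,0,0]],
    [[0,0,0],[0,0,0]],
    [[0,0,0],[0,0,0]]
  ]
}}

```text
clock: 23.42
tool_pos: [0.6738, -0.0148, 0.2461]
eef_rot: [0.009, 1.0, 0.0, 0.001]
contact_force: [-0.3, 0.0, 0.2]
opening: 0.003
finger_force: 0.0
```

{"api": "step_arm", "payload": {
  "steps": [
    [[1,0,0.2],[0,0,0]],
    [[1,0,0],[0,0,0]],
    [[1,0,0],[0,0,0]],
    [[1,0,0],[0,0,0]],
    [[1,0,0],[0,0,0]],
    [[1,0,0],[0,0,0]],
    [[1,0,0],[0,0,0]],
    [[1,0,0],[0,0,0]]
  ]
}}

```text
clock: 24.42
tool_pos: [0.5927, -0.0133, 0.243]
eef_rot: [0.009, 1.0, 0.0, 0.0]
contact_force: [3.5, 0.6, 1.1]
opening: 0.002
finger_force: 1.4
```

{"api": "step_arm", "payload": {
  "steps": [
    [[1,0,0],[0,0,0]],
    [[1,0,0],[0,0,0]],
    [[1,0,0],[0,0,0]],
    [[1,0,0],[0,0,0]],
    [[1,0,0],[0,0,0]],
    [[1,0,0],[0,0,0]],
    [[1,0,0],[0,0,0]],
    [[1,0,0],[0,0,0]],
    [[1,0,0],[0,0,0]],
    [[0.5,0,0],[0,0,0]],
    [[0.2,0,0],[0,0,0]],
    [[0,0,0],[0,0,0]]
  ]
}}

```text
clock: 25.92
tool_pos: [0.4955, -0.0121, 0.2425]
eef_rot: [0.009, 1.0, -0.0, -0.001]
contact_force: [1.5, 0.9, 1.0]
opening: 0.008
finger_force: 0.5
```

{"api": "step_arm", "payload": {
  "steps": [
    [[0.3,0,0],[0,0,0]],
    [[0.3,0,0],[0,0,0]],
    [[0.2,0,0],[0,0,0]],
    [[0,0,0],[0,0,0]]
  ]
}}

```text
clock: 26.42
tool_pos: [0.4903, -0.012, 0.2428]
eef_rot: [0.009, 1.0, 0.0, 0.002]
contact_force: [7.4, -0.9, -7.1]
opening: 0.006
finger_force: 3.8
```

{"api": "step_arm", "payload": {
  "steps": [
    [[0.1,0,0],[0,0,0]],
    [[0.1,0,0],[0,0,0]],
    [[0,0,0],[0,0,0]]
  ]
}}

```text
clock: 26.8
tool_pos: [0.4902, -0.012, 0.2429]
eef_rot: [0.009, 1.0, 0.001, 0.004]
contact_force: [12.3, -1.0, -9.7]
opening: 0.004
finger_force: 5.9
```

Solid stop reached at 0.490, which fits the 165 mm travel. I back off and lift clear for a look.

{"api": "step_arm", "payload": {
  "steps": [
    [[-0.5,0,0],[0,0,0]],
    [[-0.8,0,0],[0,0,0]],
    [[0,0,-2],[0,0,0]],
    [[0,0,-4],[0,0,0]],
    [[0,4,-2],[0,0,0]],
    [[0,5,0],[0,0,0]],
    [[0,5,0],[0,0,0]],
    [[0,5,0],[0,0,0]],
    [[0,5,0],[0,0,0]],
    [[0,5,0],[0,0,0]],
    [[0,0,0],[0,0,0]],
    [[0,0,0],[0,0,0]]
  ]
}}

```text
clock: 28.3
tool_pos: [0.504, 0.2771, 0.3222]
eef_rot: [0.009, 1.0, -0.001, -0.001]
contact_force: [-0.2, -0.2, -0.1]
opening: 0.007
finger_force: 0.0
```

Run:
```python
from h import *
t=snap('top');sc=snap('scene')
a=cv2.resize(t['img'][50:310,250:540],(400,360));b=cv2.resize(sc['img'][150:370,180:425],(400,360))
cv2.imwrite('pics/end.png',np.hstack([a,b])[:,:,::-1])
for q in blobs(t,(105,90,40),(125,255,255),60)[1]: print(q)
print('bar pred',[np.round(proj(t,[.4738,-.013+d,.241]),1).tolist() for d in(-.035,.035)])
print(sensors.get_state()['tool_pos'])
```

```text
([42, 25, 70, 65, 1630], [77.3, 61.1])
([394, 74, 89, 7, 517], [436.5, 76.7])
([372, 76, 17, 5, 77], [379.9, 78.1])
([319, 156, 34, 41, 342], [334.6, 179.4])
([581, 164, 17, 13, 146], [589.1, 170.1])
([314, 207, 43, 11, 392], [334.7, 211.9])
([582, 263, 58, 15, 222], [610.8, 270.1])
([290, 282, 13, 8, 89], [296.3, 285.8])
([362, 284, 13, 7, 91], [368.0, 287.0])
bar pred [[356.5, 210.4], [314.2, 210.5]]
[0.50456474 0.2761584  0.32246528]
```

View pics/end.png

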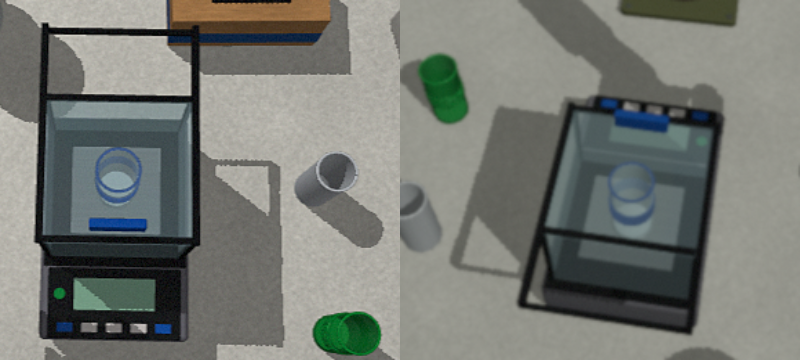

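The panel is fully shut: its front edge is at the guides' front end, and the bar is at (335,212), as predicted. The cup stands upright mid-pan and the bystanders haven't moved. Handing in.

```bash
python3 -c "
from h import *
print(finish_job())"
```

```text
the job is handed in; nothing more can be done
None
```

The blue-banded cup is standing upright in the middle of the pan under the fully shut panel, and the job was handed in after about 28 s with the robot clear; grip was 12 N, and I estimate the pan saw about 4 N at most.

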